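Free and hold back the belt tension arm

ROBOT

A 6-joint arm with a two-finger parallel gripper is mounted at the origin on the work surface. World frame = base frame: x ahead of the robot, y to its left, z up, the work surface at z = 0. Lengths are in m, angles in degrees, forces in N, time in s.
With the tool pointing down it reaches from about 0.325 to 0.85 m from the base axis. Payload 15.5 kg.
Tool frame: the origin (TCP) lies at the very end of the fingers, on their centre line; the grasp point (between the pads) lies arm.grip_depth behind it (arm.grip_depth is the distance from the TCP to the grasp point, in m); z points along the fingers, y is the line along which they close (so a half turn about z gives the same grasp; the last joint's range is limited). The gripper opens to 91 mm and grips with 3 to 60 N. Pads are 32 mm wide; open, the fingers measure 118 mm over their backs; the gripper's body (76 mm by 178 mm) begins 60 mm behind the grasp point.
Start: joints at [67.638, 28.281, 77.091, -0, 74.628, -5.472], TCP at [0.182, 0.598, 0.183] pointing down, gripper open.
Joint ranges: [-166.48, 166.48], [-47.26, 123.95], [12.59, 153.08], [-70.14, 250.14], [6.76, 159.57], [-176.63, 176.63]. Speed limits (degrees/s): [108.29, 108.29, 147.25, 172.46, 172.46, 172.46].

INTERFACE

Orientations are given as a 3x3 rotation matrix whose columns are the frame's x, y, z axes.
In Python, from rig import arm gives the robot as it stands. Calls block until the motion is done:
- arm.move_to(position, orientation): joint-space move of the TCP to a pose.
- arm.move_l(position, orientation=None, feed=0.15): straight line of the TCP; orientation=None keeps the orientation; feed is the mean speed in m/s.
- arm.move_joints(angles): joint-space move.
- arm.grip(opening): finger opening in m; the grip force is fixed at half the most; returns when the fingers have stopped.
- arm.sleep(seconds).
- arm.solve_ik(position, orientation): joint angles nearest the present ones, or None.
- arm.snapshot(name): name is "side" or "top"; returns the picture (420x560x3 uint8, red, green, blue); there is no depth.
- arm.get_calibration(name): a dict with "intrinsics" (3x3 intrinsics, pixels), "cam_to_world" (4x4, takes a point from camera to world coordinates). Camera axes: x right, y down, z forward; pixel columns grow to the right and rows downward; lengths in m; the calibration is good to about 2 mm. A picture is of the moment at which its call begins. get_calibration takes no time and is no camera call.
A pose or a line that the arm cannot do raises arm.Unreachable and nothing moves.
- arm.sign_off(): hands the job in; it is judged then, once.
Readings, each from a call of its own:
- arm.current_t(): time.
- arm.current_joint_positions(): joint angles.
- arm.current_dq(): joint speeds.
- arm.current_tau(): joint torques, N m.
- arm.current_ee_pos(): TCP position.
- arm.current_tool_rot(): TCP orientation.
- arm.current_force(): force on the tool from outside, world axes, zero at the start.
- arm.current_torque(): the same for the moment, N m.
- arm.current_width(): finger opening in m.
- arm.current_grasp_force(): force on a finger pad.
Only numpy, scipy, OpenCV 4.12 (cv2) and the standard library are available. Lean on these libraries where they do the work, as an engineer would, in place of code of your own. Each camera call takes 0.05 s, during which the arm holds its last target. There are 200 camera calls.

TASK

The belt has to go back on the small belt drive unit. Take the mallet by its handle and knock the unit's locking pin fully down with the mallet's head, which frees the sprung tension arm; stand the mallet back on the bench on its head, as it was, and let it go. Then swing the tension arm with the gripper forward against its spring all the way to its stop and finish while holding it there; nothing else lying about may be disturbed.

Things in the scene. Friction and masses are not known exactly. Their poses are not given: they have to be found in the camera images.
- drive: Belt drive unit screwed to the bench: grey base plate 240 (x) x 280 (y) x 12 mm, origin at the centre of its underside, z up, yaw within 0.35 rad. On it, at the unit's x, y in mm: pin boss (35, -84), radius 16, top 50 above the bench; arm pivot (-10, -30), radius 19, top 58; stop post (5.5, 45), top 50; pulleys of radius 38 at (65, 75) and 20 at (82, -18), tops 64.
- pin (a joint): Travel of the locking pin, m: 0 up, 0.012 fully down. It slides straight down in its boss. Its cap, 18 mm across, stands 14 mm above the boss when up, 2 mm when fully down. Spring and friction resist with 9 to 12 N; it stays as deep as it is driven. It starts at 0 to 0.0025. Drive it with the mallet, never with the gripper.
- pin_top (a point): Centre of the top of the pin's cap, 64 mm above the bench when up, 52 mm when down; it moves with the pin. z up.
- idler (a joint): Angle of the sprung tension arm about its upright pivot, rad: 0 at rest, 0.95 at the stop. It grows clockwise seen from above, carrying the arm's end forward (the unit's +x, away from the robot). Until the pin is down it turns no farther than about 0.15. The spring pulls the end post back with about 3 N at rest, 7 N at the stop.
- pivot (a point): Point on the arm's upright pivot axis, 56 mm above the bench, axes as the unit's. The arm is a flat steel bar 16 mm wide, top 50 mm above the bench, with a black jockey wheel of radius 16 on it 60 mm from the pivot, top at 67 mm. At rest it points 145 degrees counter-clockwise from the unit's +x, at the stop 90.6 degrees.
- post_top (a point): Centre of the top of the upright round steel post at the end of the tension arm: 14 mm in diameter, 40 mm tall, top 90 mm above the bench, axis 120 mm from the pivot axis. The frame turns with the arm: x from the pivot outwards, z up. The post can be pinched from above or pushed.
- mallet: Wooden mallet standing on its head: an upright cylinder 40 mm in diameter, 64 mm tall; origin at the centre of its underside (the striking face), z up. Level handle 18 mm wide, 24 mm high, centre line 36 mm above the underside, running along -x to 134 mm from the head's axis. 0.15 to 0.3 kg, mostly the head; a good grip is 50 mm from the head's axis.
- gear: Brass gear with a hub, 35 mm across, 16 mm tall, lying on the unit's base plate; leave alone. Origin at the centre of its underside.
- loupe: Black eye loupe, 36 mm across, 26 mm tall, standing beside the mallet's head; leave alone. Origin at the centre of its underside.
- bench_block: Square steel bench block 65 x 65 x 20 mm; leave alone. Origin at the centre of its underside.
- jar: Small glass jar 48 mm across, 55 mm tall; leave alone. Origin at the centre of its underside.
- file: File with a wooden handle, 215 mm long, lying flat, handle along its -x; leave alone. Origin at the ferrule, on the bench.
- pliers: Black pliers 130 mm long lying flat, jaws along x; leave alone. Origin near the joint, on the bench.
- tin: Flat aluminium tin 60 mm across, 35 mm tall; leave alone. Origin at the centre of its underside.
There are look-alikes about, which are no part of the job. Leave any orange or purple look-alike of the mallet alone.

How it is judged (in metres and radians):
On the way, in this order (a step that is already met when the one before it is completed fails the run):
1. the pin is driven down by the mallet (value of joint pin above 0.01 m and contact force between mallet and pin above 0.3 N).
2. the mallet stands on the bench on its head, let go (height (world z) of mallet below 0.01 m and angle between mallet's own z axis and vertical below 0.15 rad and contact force between the fingers and mallet below 0.2 N and linear speed of mallet below 0.02 m/s), for 0.2 s.
3. the tension arm is wound to its stop by the gripper (value of joint idler above 0.88 rad and contact force between the fingers and idler above 1 N), for 0.2 s.
At the end, for the whole second after the job is handed in: The fingers hold the tension arm (over 1 N), still, within 0.07 rad of its stop (idler above 0.88); the pin is down over 10 of 12 mm; the mallet stands on its head on the bench (underside below 10 mm, tilt below 0.15 rad), touched by neither fingers nor arm (all of step 3 and velocity of joint idler below 0.1 rad/s and contact force between mallet and idler below 0.1 N and value of joint pin above 0.01 m and height (world z) of mallet below 0.01 m and angle between mallet's own z axis and vertical below 0.15 rad and contact force between the fingers and mallet below 0.2 N); the arm keeps its last pose, push and grip.
It fails at once if the gripper pushes the pin itself (contact force between any of the fingers, the arm and pin above 2 N).
It fails at once if a bystander is disturbed (moved more than 30 mm) (distance of any of gear, loupe, bench_block, jar, file, pliers, tin from where it was at the start of the episode above 0.03 m).
It also fails if it takes over 48 s, if anything falls off the work surface, if the arm or the gripper's body presses on something with over 40 N, if the wrist force passes 120 N, or if a joint passes its speed limit or range.

## Working session

There is one attempt and no reset: what is moved stays moved. The work goes in short steps, each a Python script; the robot and the scene stay as the last script left them, time stands still between calls to the robot, and variables do not carry over. Pictures are saved under pics/ and viewed, at most 10 in all, crops included, and the job is handed in when it is done.

```bash
mkdir -p pics; ls; python3 - <<'E'
from rig import arm
import cv2,numpy as np
for n in ("side","top"):
    im=arm.snapshot(n); cv2.imwrite(f"pics/{n}0.png",im[:,:,::-1])
    c=arm.get_calibration(n); print(n,np.round(c["intrinsics"],1).tolist(),np.round(c["cam_to_world"],3).tolist())
print(arm.grip_depth,arm.current_tool_rot(),arm.current_width())
E
```

```text
pics
side [[413.9, 0.0, 277.8], [0.0, 413.9, 213.0], [0.0, 0.0, 1.0]] [[0.972, -0.129, 0.197, 0.289], [-0.235, -0.6, 0.765, -0.9], [0.019, -0.79, -0.613, 0.82], [0.0, 0.0, 0.0, 1.0]]
top [[433.7, 0.0, 283.1], [0.0, 433.7, 212.9], [0.0, 0.0, 1.0]] [[0.005, -0.983, 0.186, 0.226], [-1.0, -0.006, -0.004, 0.006], [0.005, -0.186, -0.983, 1.492], [0.0, 0.0, 0.0, 1.0]]
0.0188 [[-9.56856525e-01  2.90560544e-01 -4.01301640e-04]
 [ 2.90560805e-01  9.56856021e-01 -9.86464579e-04]
 [ 9.73602059e-05 -1.06050760e-03 -9.99999433e-01]] 0.09106371645749932
```

View pics/top0.png

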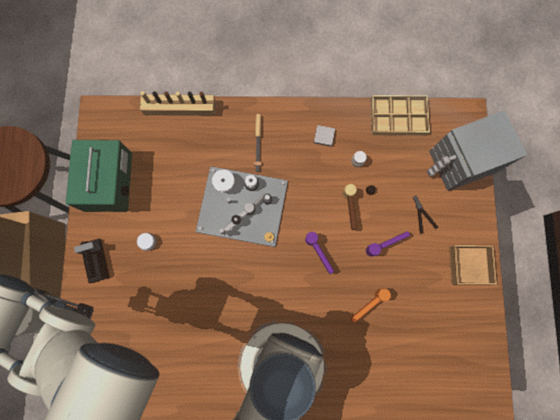

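View pics/side0.png

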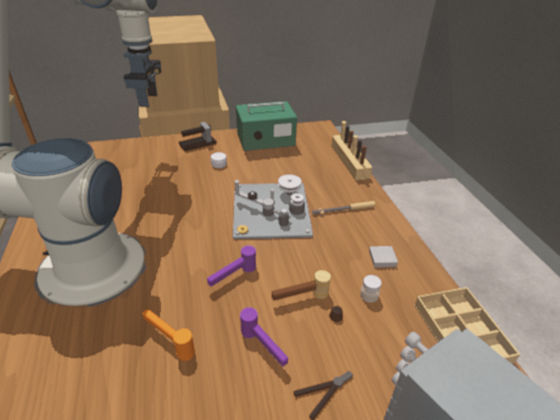

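Top view candidates for the mallet: wooden with a brown handle (350,190), purple (312,239), purple (375,250) and orange (384,295). The wooden one is the right choice. The drive is at about (243,206) and the loupe at (370,190). I'll check this in close crops.

```bash
python3 - <<'E'
import cv2
a=cv2.imread("pics/top0.png")[155:265,185:385]; cv2.imwrite("pics/topc.png",cv2.resize(a,None,fx=4,fy=4,interpolation=cv2.INTER_CUBIC))
a=cv2.imread("pics/side0.png")[170:320,210:390]; cv2.imwrite("pics/sidec.png",cv2.resize(a,None,fx=4,fy=4,interpolation=cv2.INTER_CUBIC))
E
```

```text
(no output)
```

View pics/topc.png

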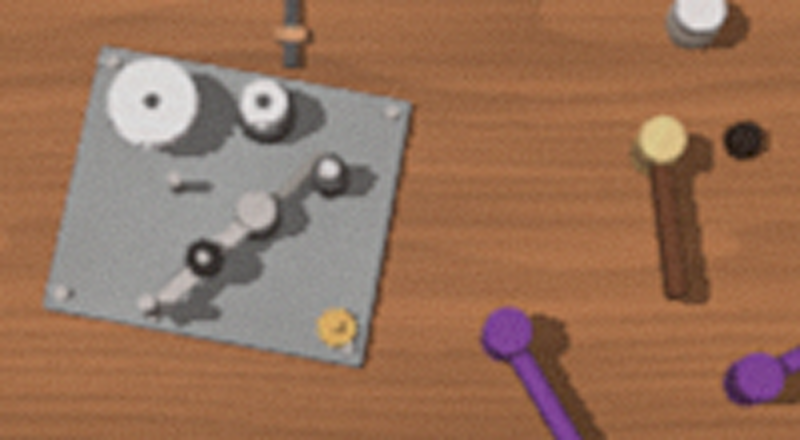

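View pics/sidec.png

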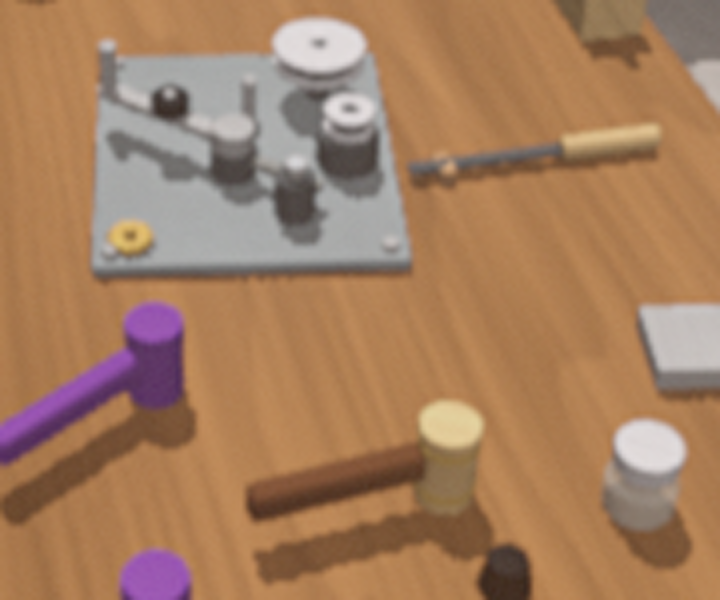

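The close crop confirms the wooden head with a brown handle. In the top crop the head is at (663,138) and the handle end at (674,295); in the side crop the head top is at (450,424). Drive corners, pulleys and pivot are clear in both views. Next I'll fit the poses by reprojection.

```bash
cat > h.py <<'E'
from rig import arm
import numpy as np
from scipy.optimize import least_squares
C={n:arm.get_calibration(n) for n in("top","side")}
off={"top":(185,155),"side":(210,170)}
def proj(n,P):
    T=np.linalg.inv(C[n]["cam_to_world"]); q=T[:3,:3]@P+T[:3,3]; q=C[n]["intrinsics"]@q; return q[:2]/q[2]
def px(n,u,v): return np.array([(u+.5)/4-.5+off[n][0],(v+.5)/4-.5+off[n][1]])
def tow(p,P):
    c,s=np.cos(p[2]),np.sin(p[2]); x,y,z=np.array(P)/1000
    return np.array([p[0]+c*x-s*y,p[1]+s*x+c*y,z])
def fit(obs,p0):
    # shared small pixel offset per camera absorbs calibration error poorly; keep pure pose
    f=lambda p:np.concatenate([proj(n,tow(p,P))-px(n,*uv) for n,P,uv in obs])
    r=least_squares(f,p0,loss="soft_l1"); return r.x,f(r.x).reshape(-1,2)
E
python3 - <<'E'
from h import *
D=[("top",(120,140,12),(104,46)),("top",(120,-140,12),(411,102)),("top",(-120,-140,12),(363,367)),("top",(-120,140,12),(44,307)),
("top",(65,75,64),(152,100)),("top",(82,-18,64),(263,102)),("top",(-10,-30,58),(257,211)),("top",(35,-84,63),(331,168)),
("side",(-120,-140,12),(95,266)),("side",(120,-140,12),(411,262)),("side",(120,140,12),(375,55)),
("side",(65,75,64),(320,43)),("side",(82,-18,64),(350,107)),("side",(-10,-30,58),(234,127)),("side",(35,-84,63),(297,163))]
p,r=fit(D,[.5,.1,-.1]); print("drive",p,np.degrees(p[2])); print(np.round(r,1).tolist())
for n in("top","side"):
    pt=[o for o in D if o[0]==n]; print(n,fit(pt,p)[0])
M=[("top",(0,0,64),(663,138)),("top",(-134,0,36),(674,295)),("side",(0,0,64),(450,424)),("side",(-134,0,36),(258,500))]
m,r=fit(M,[.5,-.2,0.]); print("mallet",m,np.degrees(m[2])); print(np.round(r,1).tolist())
for n in("top","side"):
    print(n,fit([o for o in M if o[0]==n],m)[0])
a=np.radians(145); print("post",tow(p,(-10+120*np.cos(a),-30+120*np.sin(a),90)))
for n in("top","side"):
    q=proj(n,tow(p,(-10+120*np.cos(a),-30+120*np.sin(a),90)));print(n,(q-off[n])*4)
print("pin",tow(p,(35,-84,64)))
E
```

```text
drive [ 0.53269299  0.14178433 -0.17975714] -10.299325256366348
[[-0.5, -0.7], [0.5, -0.5], [-0.2, -0.1], [-0.4, 0.0], [0.3, 0.0], [0.4, -0.3], [0.1, -0.5], [-0.2, -0.0], [-1.3, 0.5], [0.4, -0.4], [-0.5, -0.7], [-0.3, 0.4], [-0.0, 0.7], [-0.2, 0.0], [-0.3, 0.0]]
top [ 0.53178222  0.14173229 -0.17794019]
side [ 0.53378221  0.14232538 -0.18385481]
mallet [ 0.58242031 -0.22820315  0.08137712] 4.662565632392548
[[-0.1, -0.8], [-0.0, 0.2], [0.8, -0.3], [-2.3, 0.5]]
top [ 0.58132499 -0.22850538  0.08034285]
side [ 0.58453809 -0.22773129  0.0865015 ]
post [0.43308203 0.19935057 0.09      ]
top [146.58772045 300.44652652]
side [105.1402868   44.23114124]
pin [0.55211062 0.05288014 0.064     ]
```

```bash
cat >> h.py <<'E'
def R(yaw):
    c,s=np.cos(yaw),np.sin(yaw); return np.array([[-c,-s,0],[-s,c,0],[0,0,-1.]])
DR=np.array([.5327,.1418,-.1798]); ML=np.array([.5822,-.2283,.081]); G=44
def st(t=""): print(t,round(arm.current_t(),2),np.round(arm.current_ee_pos(),4),"F",np.round(arm.current_force(),1),"w",round(arm.current_width(),4),"g",round(arm.current_grasp_force(),1))
E
python3 - <<'E'
from h import *
import cv2
g=tow(ML,(-G,0,0)); 
arm.grip(.05); arm.move_to([g[0],g[1],.16],R(ML[2])); st("above")
arm.move_l([g[0],g[1],.017],feed=.15); st("down")
arm.grip(0.0); st("grip")
arm.move_l([g[0],g[1],.15],feed=.12); st("lift")
pin=tow(DR,(35,-84,64)); h=R(ML[2])
d=tow(ML,(-G,0,0))-tow(ML,(0,0,0)); t=pin+d
arm.move_l([t[0],t[1],.15],feed=.2); st("over pin")
for n in("top","side"): cv2.imwrite(f"pics/{n}1.png",arm.snapshot(n)[:,:,::-1])
a=cv2.imread("pics/side1.png")[130:280,210:360]; b=cv2.imread("pics/top1.png")[145:265,185:305]
cv2.imwrite("pics/c1.png",np.hstack([cv2.resize(a,(400,400),interpolation=2),cv2.resize(b,(400,400),interpolation=2)]))
E
```

```text
above 4.03 [ 0.5386 -0.2313  0.16  ] F [-0.6  0.6  0.1] w 0.0502 g 0.0
down 5.13 [ 0.5389 -0.2321  0.0178] F [ 0.6 -0.2  0.5] w 0.0496 g 0.0
grip 5.98 [ 0.5384 -0.2319  0.0171] F [-1.2 -1.3  3.2] w 0.0009 g 1.4
lift 7.24 [ 0.5379 -0.2316  0.1492] F [-0.   0.9  0.6] w 0.0001 g 0.0
over pin 8.81 [0.5084 0.0487 0.15  ] F [-0.1  0.3 -0.4] w 0.0003 g 0.0
```

View pics/c1.png

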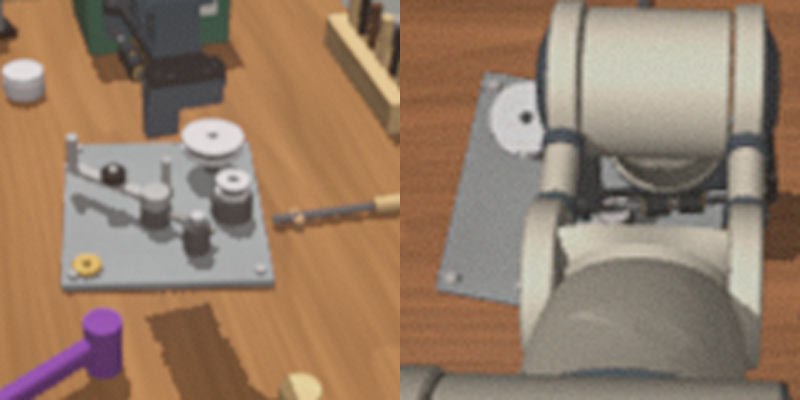

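The fingers closed on nothing (width 0), so the grasp missed. I'll look at the mallet.

```bash
python3 - <<'E'
import cv2,numpy as np
a=cv2.imread("pics/side1.png")[220:360,230:410]; b=cv2.imread("pics/top1.png")[155:265,295:435]
cv2.imwrite("pics/c2.png",np.hstack([cv2.resize(a,(450,350),interpolation=2),cv2.resize(b,(350,275),interpolation=2)[:350] if 0 else cv2.copyMakeBorder(cv2.resize(b,(350,275),interpolation=2),0,75,0,0,0)]))
E
```

```text
(no output)
```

View pics/c2.png

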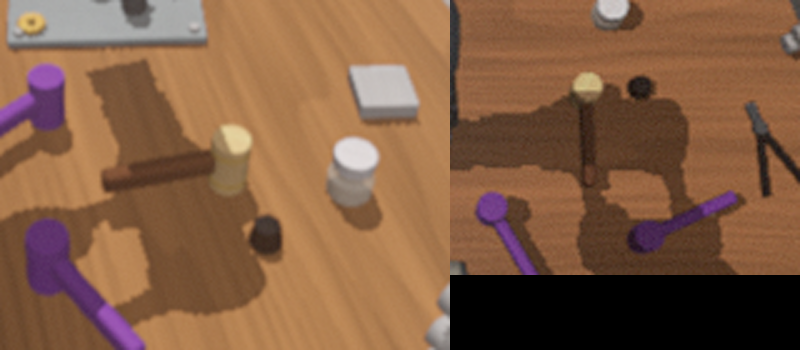

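```bash
python3 - <<'E'
from h import *
import cv2
print(arm.current_tool_rot().round(3) if hasattr(arm.current_tool_rot(),'round') else arm.current_tool_rot())
print("tcp px side",proj("side",np.array(arm.current_ee_pos())), np.round(arm.current_joint_positions(),1))
arm.grip(.09); st()
p=arm.current_ee_pos()
arm.move_l([p[0],p[1]-.1,.2]); st()
s=arm.snapshot("side")[:,:,::-1]; t=arm.snapshot("top")[:,:,::-1]
print("tcp px",proj("side",np.array(arm.current_ee_pos())))
cv2.imwrite("pics/side2.png",s);cv2.imwrite("pics/top2.png",t)
a=s[100:325,220:380]; b=t[170:260,310:400]
cv2.imwrite("pics/c3.png",np.hstack([cv2.resize(a,(400,562),interpolation=2),cv2.copyMakeBorder(cv2.resize(b,(400,400),interpolation=2),0,162,0,0,0)]))
E
```

```text
[[-0.997 -0.08   0.   ]
 [-0.08   0.997 -0.   ]
 [-0.    -0.    -1.   ]]
tcp px side [269.95401519 189.02204124] [ -1.2  21.4  95.5  -0.   63.1 -95.8]
 10.28 [0.5082 0.0493 0.15  ] F [ 0.4  0.  -0.5] w 0.0904 g 0.0
 11.18 [ 0.5079 -0.0501  0.1996] F [ 0.3 -0.5  0.4] w 0.0897 g 0.0
tcp px [278.28076214 194.36474919]
```

View pics/c3.png

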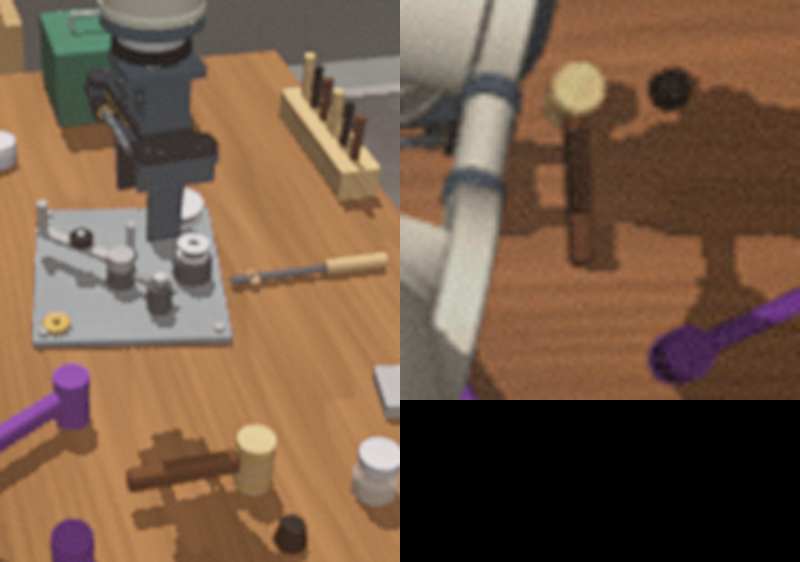

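The mallet still stands, with its head at (578,88) and handle end at (580,258) in the right crop. The fingertips appear about 10 px above the projected TCP, so the real tips seem higher than reported and the pads slid off the handle's top. I'll quantify that and refit the mallet.

```bash
python3 - <<'E'
from h import *
p=np.array(arm.current_ee_pos()); Rm=np.array(arm.current_tool_rot())
for y in(-.059,-.045,.045,.059):
  for x in(-.016,.016):
    print(y,x,(proj("side",p+Rm@np.array([x,y,0]))-[220,100])*2.5, "z+28:",(proj("side",p+Rm@np.array([x,y,-.028]))-[220,100])*2.5)
# refit mallet from c3 (side scale 2.5 ; top scale 400/90)
k=400/90
obs=[("top",(0,0,64),np.array([310+178.5/k-.4,170+88.5/k-.4])),("top",(-134,0,36),np.array([310+181/k-.4,170+261/k-.4])),
("side",(0,0,64),np.array([220+257/2.5-.3,100+440/2.5-.3])),("side",(-134,0,36),np.array([220+132/2.5-.3,100+478/2.5-.3]))]
f=lambda q,o=obs:np.concatenate([proj(n,tow(q,P))-uv for n,P,uv in o])
r=least_squares(f,[.58,-.228,.05]);print(r.x,r.fun.round(1)); print(least_squares(f,[.58,-.228,.05],kwargs=dict(o=obs[:2])).x)
E
```

```text
-0.059 -0.016 [179.45267084 265.9550023 ] z+28: [180.6194968  243.18658776]
-0.059 0.016 [149.10008788 271.54071143] z+28: [149.7599476  248.68001149]
-0.045 -0.016 [174.75508256 257.97459321] z+28: [175.83156162 235.30421373]
-0.045 0.016 [144.67068316 263.44010862] z+28: [145.24917142 240.677163  ]
0.045 -0.016 [146.66316857 210.25117591] z+28: [147.23304606 188.22249943]
0.045 0.016 [118.19746916 215.02525265] z+28: [118.32183751 192.90370562]
0.059 -0.016 [142.5953487 203.340637 ] z+28: [143.0966452  181.41274587]
0.059 0.016 [114.36616436 208.01846948] z+28: [114.42937631 185.99784819]
[ 0.58320782 -0.22754912  0.00543403] [ 0.3 -1.4 -0.4  0.1  0.7 -0.6 -1.6  0.9]
[ 0.5809118  -0.2264834   0.02371495]
```

```bash
sed -i 's/^DR=.*/DR=np.array([.5327,.1418,-.1798]); ML=np.array([.5822,-.2270,.015]); G=45/' h.py
python3 - <<'E'
from h import *
g=tow(ML,(-G,0,0))
arm.grip(.05); arm.move_to([g[0],g[1],.12],R(ML[2])); arm.move_l([g[0],g[1],.018]); st("d")
z=.018; F0=np.array(arm.current_force())
while z>-.028:
    z-=.003; arm.move_l([g[0],g[1],z],feed=.05); F=np.array(arm.current_force()); print(round(z,3),np.round(F,1),round(arm.current_ee_pos()[2],4))
    if abs(F[2]-F0[2])>4: break
st()
E
```

```text
d 13.68 [ 0.5379 -0.2276  0.019 ] F [ 0.3 -0.2  0.5] w 0.0503 g 0.0
0.015 [-0.4 -0.7 -0.5] 0.0155
0.012 [-0.8  0.1 -0.4] 0.0119
0.009 [-0.2 -0.4 -0.1] 0.0088
0.006 [-0.5 -1.4  0.7] 0.0058
0.003 [ 0.7 -0.7  0.3] 0.0028
0.0 [-0.   0.2 -0.3] -0.0002
-0.003 [-0.  -0.1  0.3] -0.0032
-0.006 [-0.3 -0.5 -0.3] -0.0062
-0.009 [-0.7  0.1 -0.2] -0.0092
-0.012 [-1.   0.2 -0.2] -0.0122
-0.015 [ 0.2  0.3 -0.5] -0.0152
-0.018 [-0.  -1.  -0.2] -0.0182
-0.021 [-0.4  0.3  0.4] -0.0212
-0.024 [-0.5 -0.2 -0.3] -0.0242
-0.027 [-0.5 -0.3  0.2] -0.0272
-0.03 [-0.6  0.3  0.2] -0.0302
 17.68 [ 0.5371 -0.2276 -0.0302] F [-0.6  0.3  0.2] w 0.0504 g 0.0
```

The tool is reported at z = -0.030 with no bench contact, so the z readout is about 35 mm low. At a reported -0.022 the pads should be on the handle.

```bash
python3 - <<'E'
from h import *
import cv2
g=tow(ML,(-G,0,0))
arm.move_l([g[0],g[1],-.021],feed=.1); arm.grip(0.0); st("grip")
if arm.current_width()>.01:
    arm.move_l([g[0],g[1],.09],feed=.15); st("lift")
    s=arm.snapshot("side")[:,:,::-1]; cv2.imwrite("pics/side3.png",s)
    cv2.imwrite("pics/c4.png",cv2.resize(s[150:350,210:390],(720,600)[::1] if 0 else (540,600),interpolation=2))
E
```

```text
grip 18.52 [ 0.5371 -0.2276 -0.0211] F [-0.4 -0.5 -2.2] w 0.0177 g 30.0
lift 19.41 [ 0.5367 -0.2274  0.0892] F [ 0.2  0.2 -2.3] w 0.018 g 30.0
```

View pics/c4.png

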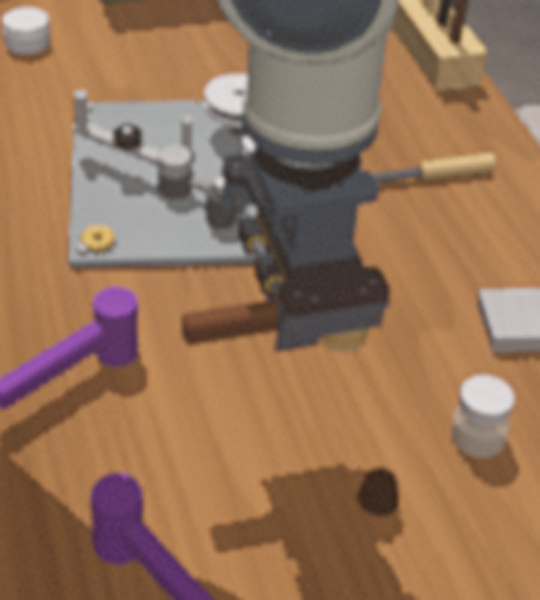

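```bash
python3 - <<'E'
from h import *
import cv2
print("head bottom px",proj("side",np.array([.5817,-.2268-.02*.77,.110])))
pin=tow(DR,(35,-84,64)); d=tow(ML,(-G,0,0))-tow(ML,(0,0,0)); t=pin+d
arm.move_l([t[0],t[1],.085],feed=.25); arm.move_l([t[0],t[1],.047],feed=.1); st("over")
z=.047
while z>.018:
    z-=.002; arm.move_l([t[0],t[1],z],feed=.06); F=np.array(arm.current_force()); print(round(z,3),np.round(F,1),np.round(arm.current_torque(),2),round(arm.current_ee_pos()[2],4))
    if F[2]>28: break
st()
cv2.imwrite("pics/side4.png",arm.snapshot("side")[:,:,::-1])
E
```

```text
head bottom px [326.1625674  266.22245935]
over 21.27 [0.5072 0.0518 0.0471] F [-0.1 -0.5 -0.7] w 0.0178 g 30.0
0.045 [ 0.3  0.3 -2.1] [ 0.04  0.04 -0.  ] 0.0454
0.043 [-0.3 -0.2 -1. ] [ 0.06  0.07 -0.05] 0.043
0.041 [-0.  -0.9 -0. ] [ 0.04 -0.07  0.03] 0.041
0.039 [0.1 0.2 1.8] [ 0.05 -0.09  0.01] 0.039
0.037 [1.  0.7 2.4] [ 0.11 -0.13  0.02] 0.037
0.035 [-0.2  0.4  2.2] [ 0.13 -0.12 -0.  ] 0.035
0.033 [ 2.  -0.   2.7] [ 0.09 -0.2   0.  ] 0.033
0.031 [-0.  -0.4  2. ] [ 0.06 -0.25  0.07] 0.031
0.029 [-3.4 -0.8  7.7] [-0.07  0.3  -0.01] 0.029
0.027 [-5.6 -0.6 10. ] [-0.09  0.88 -0.03] 0.027
0.025 [-9.3 -0.3 11.9] [-0.14  1.28 -0.04] 0.0249
0.023 [-9.5 -0.3 12.4] [-0.04  1.42 -0.05] 0.0229
0.021 [-10.8  -0.7  14.1] [-0.09  1.6  -0.06] 0.0209
0.019 [-12.9  -0.3  15.9] [-0.08  1.79 -0.  ] 0.0189
0.017 [-13.2  -1.7  16.4] [-0.08  1.88 -0.06] 0.0169
 25.02 [0.5043 0.0522 0.0169] F [-13.2  -1.7  16.4] w 0.0176 g 30.0
```

```bash
python3 - <<'E'
import cv2
s=cv2.imread("pics/side4.png"); cv2.imwrite("pics/c5.png",cv2.resize(s[120:250,210:350],(646,600),interpolation=2))
E
```

```text
(no output)
```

View pics/c5.png

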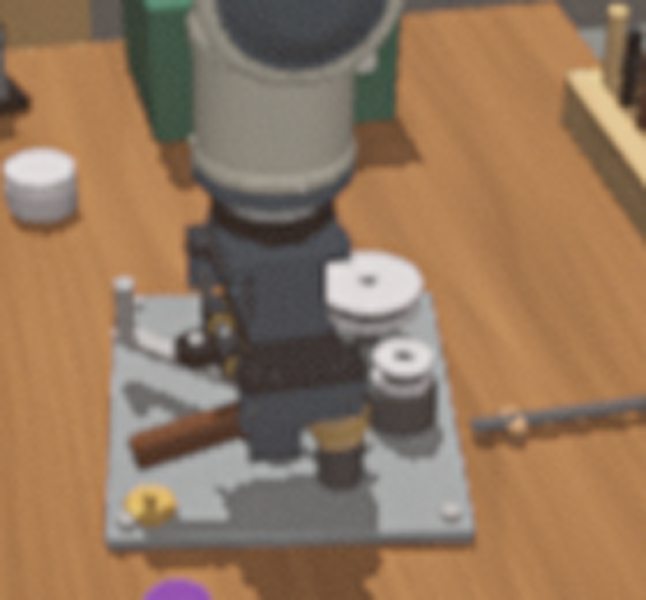

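```bash
python3 - <<'E'
from h import *
p=np.array(arm.current_ee_pos()); gz=p[2]+.0211+.036
u=np.array([np.cos(.015),np.sin(.015),0])
G0=np.array([p[0],p[1],gz])
for th in range(10,34,3):
    a=np.radians(th); ax=np.cos(a)*u+[0,0,np.sin(a)]; up=-np.sin(a)*u+[0,0,np.cos(a)]
    e=G0-.089*ax; hb=G0+.045*ax-.036*up
    f=lambda q:np.round((proj("side",q)-[210,120])*4.615).tolist()
    print(th,"end",f(e),e.round(3),"face",f(hb),hb.round(3),"rim z",(hb-.02*ax)[2].round(4), "face z@pin",round(hb[2]+ (.552-hb[0])*np.tan(a),4))
f=lambda q:np.round((proj("side",q)-[210,120])*4.615).tolist()
print("boss top",f(tow(DR,(35,-84,50))),"cap up",f(tow(DR,(35,-84,64))),"gear?",tow(DR,(-95,-120,12)))
E
```

```text
10 end [135.0, 452.0] [0.417 0.051 0.058] face [343.0, 437.0] [0.555 0.053 0.046] rim z 0.0428 face z@pin 0.0458
13 end [136.0, 457.0] [0.418 0.051 0.054] face [345.0, 433.0] [0.556 0.053 0.049] rim z 0.0445 face z@pin 0.048
16 end [138.0, 462.0] [0.419 0.051 0.049] face [347.0, 430.0] [0.557 0.053 0.052] rim z 0.0462 face z@pin 0.0502
19 end [141.0, 467.0] [0.42  0.051 0.045] face [349.0, 426.0] [0.559 0.053 0.055] rim z 0.048 face z@pin 0.0523
22 end [144.0, 472.0] [0.422 0.051 0.041] face [350.0, 422.0] [0.56  0.053 0.057] rim z 0.0499 face z@pin 0.0544
25 end [147.0, 477.0] [0.424 0.051 0.036] face [352.0, 419.0] [0.56  0.053 0.06 ] rim z 0.0519 face z@pin 0.0565
28 end [150.0, 482.0] [0.426 0.051 0.032] face [353.0, 415.0] [0.561 0.053 0.063] rim z 0.0539 face z@pin 0.0585
31 end [154.0, 486.0] [0.428 0.051 0.028] face [354.0, 411.0] [0.561 0.053 0.066] rim z 0.056 face z@pin 0.0606
boss top [339.0, 433.0] cap up [340.0, 416.0] gear? [0.41777151 0.04072358 0.012     ]
```

The handle end at (140,450) gives a tilt of about 11–13° in the grip. That puts the face at boss level with over 16 N applied, so the pin should be down. Next I'll lift, level the mallet by pitching the tool, and stand it back.

```bash
python3 - <<'E'
from h import *
import cv2
from scipy.spatial.transform import Rotation as Ro
p=np.array(arm.current_ee_pos()); arm.move_l([p[0],p[1],.085],feed=.2); st("lift")
th=np.radians(12); n=np.array([-np.sin(.015),np.cos(.015),0])
Rt=Ro.from_rotvec(th*n).as_matrix()@R(.015); tz=Rt[:,2]
g=tow(ML,(-G,0,0))
def tcp(h): return np.array([g[0],g[1],.036+h])+.0571*tz
arm.move_l(tcp(.05),Rt,feed=.25); arm.move_l(tcp(.008),feed=.15); st("near")
h=.008;F0=arm.current_force()[2]
while h>-.008:
    h-=.003; arm.move_l(tcp(h),feed=.06); F=arm.current_force()[2]; print(round(h,3),round(F,1))
    if F-F0>5: break
arm.grip(.055); st("open")
q=np.array(arm.current_ee_pos()); arm.move_l(q+[0,0,.12],feed=.25); st("up")
s=arm.snapshot("side")[:,:,::-1]; cv2.imwrite("pics/side5.png",s)
cv2.imwrite("pics/c6.png",cv2.resize(s[150:330,210:410],(666,600),interpolation=2))
E
```

```text
lift 25.56 [0.5042 0.0522 0.0847] F [ 0.1 -0.4 -2.8] w 0.0178 g 30.0
near 27.28 [ 0.5252 -0.2272 -0.0116] F [ 0.7 -0.2 -1.3] w 0.0177 g 30.0
0.005 -2.1
0.002 -1.1
-0.001 -1.6
-0.004 -2.3
-0.007 8.1
open 29.26 [ 0.5254 -0.2279 -0.0268] F [-0.8  0.7  5.5] w 0.0549 g 2.4
up 29.89 [ 0.5252 -0.2277  0.0932] F [ 0.3 -0.7  0.2] w 0.055 g 0.0
```

View pics/c6.png

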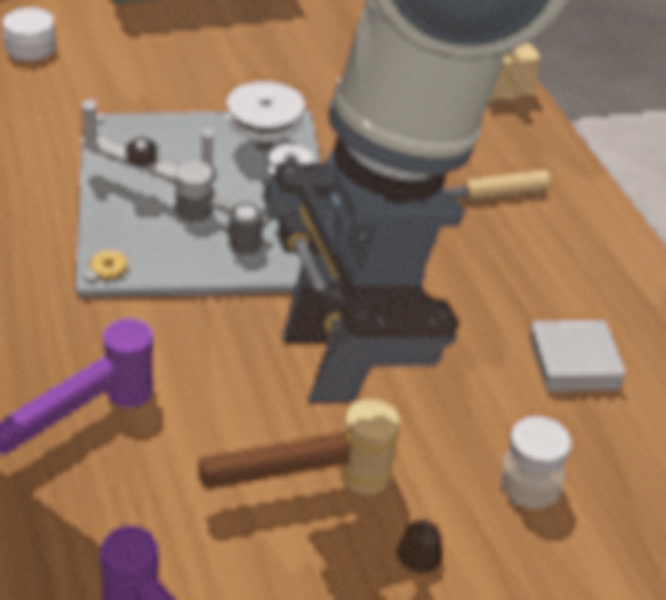

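Mallet stands upright at (370,450), the pin cap at (245,212) is flush with its boss, and all bystanders are in place. Now I'll pinch the post and swing it along its arc.

```bash
python3 - <<'E'
from h import *
def tgt(q,z):
    a=np.radians(145)-q; P=tow(DR,(-10+120*np.cos(a),-30+120*np.sin(a),0)); P[2]=z
    return P,R(a+DR[2]-np.pi)
P,o=tgt(0,.095); print(np.round(arm.solve_ik(*tgt(.95,.022)),0))
arm.move_to(P,o); P,o=tgt(0,.023); arm.move_l(P,o,feed=.15); st("down")
arm.grip(0.0); st("grip")
if arm.current_width()>.008:
    for q in(.24,.48,.72,.93):
        arm.move_l(*tgt(q,.023),feed=.06); st(q)
E
```

```text
[18. 36. 92. -0. 52. 27.]
down 32.19 [0.4335 0.1992 0.0233] F [ 0.3 -0.5 -0. ] w 0.0546 g 0.0
grip 32.91 [0.4337 0.1999 0.0232] F [1.1 4.4 0. ] w 0.0137 g 30.0
0.24 33.53 [0.4552 0.2169 0.023 ] F [-3.7  1.5  7.1] w 0.0135 g 30.0
0.48 34.16 [0.4812 0.229  0.023 ] F [-6.3  5.4  5.9] w 0.0135 g 30.0
0.72 34.78 [0.5096 0.2345 0.0231] F [-5.2  8.6  7.5] w 0.0135 g 30.0
0.93 35.35 [0.535  0.2336 0.0231] F [-5.4 10.5  6. ] w 0.0133 g 30.0
```

```bash
python3 - <<'E'
from h import *
def tgt(q,z):
    a=np.radians(145)-q; P=tow(DR,(-10+120*np.cos(a),-30+120*np.sin(a),0)); P[2]=z
    return P,R(a+DR[2]-np.pi)
for q in(.945,.96,.975):
    arm.move_l(*tgt(q,.023),feed=.04); arm.sleep(.15); st(q)
    if arm.current_force()[0]<-20: break
arm.sleep(.5); st("end")
pv=tow(DR,(-10,-30,0)); e=np.array(arm.current_ee_pos())-pv
print("idler est",np.radians(145)+DR[2]-np.arctan2(e[1],e[0]))
E
```

```text
0.945 35.75 [0.5366 0.2334 0.0231] F [-4.8  9.2  5.9] w 0.0133 g 30.0
0.96 36.15 [0.5384 0.2331 0.0231] F [-5.3 10.6  4.7] w 0.0134 g 30.0
0.975 36.55 [0.5389 0.2329 0.023 ] F [-11.3  13.3   9.1] w 0.0136 g 30.0
end 37.05 [0.5389 0.2329 0.023 ] F [-10.7  13.1   9.3] w 0.0132 g 30.0
idler est 0.9581151419095923
```

```bash
python3 -c "
from rig import arm
print(arm.sign_off())"
```

```text
the job is handed in; nothing more can be done
None
```

Handed in at about 37 s: the pin looked fully down in the camera image, the mallet is standing back on its head, and the gripper is holding the tension arm at its stop (about 0.96 rad from the TCP position); the judge's verdict was not shown.

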